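# Mount the power supply in the bench test cradle and lock it

### The arm

A 6-joint arm with a two-finger parallel gripper is mounted at the origin on the work surface. World frame = base frame: x ahead of the robot, y to its left, z up, the work surface at z = 0. Lengths are in mm, angles in rad, forces in N, time in s.
With the tool pointing down it reaches from about 350 to 850 mm from the base axis. Payload 8.1 kg.
Tool frame: the origin (TCP) lies at the very end of the fingers, on their centre line; the grasp point (between the pads) lies 19 mm behind it; z points along the fingers, y is the line along which they close (so a half turn about z gives the same grasp; the last joint's range is limited). The gripper opens to 93 mm and grips with 3 to 60 N. Pads are 15 mm wide; open, the fingers measure 128 mm over their backs; the gripper's body (75 mm by 188 mm) begins 65 mm behind the grasp point.
Start: joints at [-1.348, 0.13, 1.488, -0, 1.523, -0.085], TCP at [181.798, -571.8, 218.635] pointing down, gripper open.
Joint ranges: [-2.96, 2.96], [-0.89, 2.26], [0.02, 2.5], [-1.34, 4.48], [0, 2.73], [-2.66, 2.66]. Speed limits (rad/s): [2.39, 2.39, 2.79, 3.14, 3.14, 3.14].

### API

Orientations are given as [roll, pitch, yaw] about the fixed x, y, z axes, in that order (R = Rz(yaw) Ry(pitch) Rx(roll)).
In Python, from plant import * gives the robot as it stands.
- The arm moves only by the tool carry_out, never from a script. Its argument "motion" is a list of rows, each a list of 5 numbers: the opening, from -1 (shut) to 1 (fully open), then the shift along the tool's x, y, z scaled (see below), then the turn about the tool's z scaled (see below). A call has 1 to 12 rows; each row is the pose to reach, as a shift and turn from the pose commanded when the call began, along the tool's axes at that moment, turning the shorter way round; what a row does not reach only later rows make up. The controller multiplies each number of a shift by 0.15 m and each number of a turn by pi rad. A row lasts 1/12 s, in which the tool goes at most 41.7 mm and 7.16 degrees, less where a joint would pass 70% of its speed; a pose out of reach is approached as far as the arm can. A call with a number of a shift or a turn outside -1 to 1 is refused whole. A call with a gripper value outside its range is refused whole. The fingers move at their own pace and stop on an object; "grip_force" is the grip in N (left out, the last holds). Time passes only in rows, so rows that repeat a pose let the fingers close. It gives the time, the measured TCP pose, the force, the opening and the grip force at its end, in the units of the state.
- get_state(): the state, without advancing time (a new reading comes with each control period).
- capture(name): name is "scene" or "top"; returns the picture (400x640x3 uint8, red, green, blue); there is no depth.
- camera_info(name): a dict with "fx", "fy", "cx", "cy" (pixels), "dist_coeffs" ([k1, k2, p1, p2, k3] as OpenCV has them; the pictures are not rectified), "xyz" and "orientation" of the camera in the world. Camera axes: x right, y down, z forward; pixel columns grow to the right and rows downward; lengths in mm; the calibration is good to about 2 mm. A picture is of the moment at which its call begins. camera_info takes no time and is no camera call.
- job_done(): hands the job in; it is judged then, once.
The state is a dict: "t": time; "joint_positions": joint angles; "qvel": joint speeds; "joint_torque": joint torques, N m; "tcp_pos": TCP position; "tcp_rot": TCP orientation; "contact_force": force on the tool from outside, world axes, zero at the start; "torque": the same for the moment, N m; "width": finger opening in mm; "gripper_force": force on a finger pad.
Only numpy, scipy, OpenCV 4.12 (cv2) and the standard library are available. Lean on these libraries where they do the work, as an engineer would, in place of code of your own. Each camera call takes 0.05 s, during which the arm holds its last target. There are 200 camera calls.

### The job

Pick up the power supply module (the wide white one with a low terminal step at one end) and seat it gently on the test cradle's rail, between the two end brackets, with its low step towards the sliding lock, until it is fully down and level. Then slide the black lock grip all the way to its end stop, so that its tongue covers the step, and let go. Leave the narrow relay module, the wrench and the steel plug where they are.

Things in the scene. Friction and masses are not known exactly. Their poses are not given: they have to be found in the camera images.
- psu: loose power supply module, white moulded plastic, about 0.32 kg, 90 long (x) x 45 wide (y), origin at the centre of its underside, z up. Tall vented part from x = -45 to +10, 64 high; low terminal step with screws from x = +10 to +45, 30 high. A groove 39 wide (x = -19.5 to +19.5) and 11 deep runs across its underside along y, so it stands on two feet and straddles the cradle's rail.
- psu_grip (a point): point inside the tall part at which to take the module across its 45 mm width (along y): 14 mm towards the tall end from its origin and 46 above its underside (18 below its top)
- psu_step (a point): centre of the top of the module's low step: x = +28, y = 0, z = 30 from the module's origin
- cradle: fixed test cradle, place and yaw vary; origin on the table below the rail's centre, z up. Aluminium plate 10 thick, x = -60 to +115, y = -85 to +85. Steel rail along y on it: 35 wide in x (upper half 32), top 20 above the table. Two grey end brackets on the rail, 44 long in x, 28 high above the table, inner faces at y = -25.5 and +25.5. The lock's track lies along y at x = 76.
- seat (a point): on the cradle, 10 above its origin, at the plate's top: where the centre of the module's underside comes when seated (rail in its groove, both feet on the plate, module's x axis along the cradle's x so that the low step points to the lock at +x)
- lock (a joint): position of the sliding lock along the cradle's +y: 0 is fully open, 0.055 m is home against its end stop, with the tongue over the middle of the seated module's step; it starts between 0 and 0.015. About 2 N to move, stays where it is left
- lock_top (a point): centre of the top of the lock's black grip, 73.5 above the table; the grip is 22 (cradle x) x 16 (cradle y) and 54 high; it lies at cradle x = 76 and cradle y = joint value - 0.055. A steel tongue 14 wide and 5 thick reaches 46 from the grip's centre towards -x, its underside 42.5 above the table (2.5 above a seated module's step).
- relay: bystander: loose narrow white relay module, 60 x 24 at its foot, 18 wide above, 62 high, origin at the centre of its underside; its place may be swapped with the power supply's
- wrench: bystander: loose steel wrench lying flat near the robot, about 180 long
- plug: bystander: steel screw plug 36 across, 22 high, origin at the centre of its underside
Not all that is in view belongs to the job. Several things look just like the cradle: the one meant starts farthest to the robot's left.

How it is judged (in metres and radians):
On the way, in this order (a step that is already met when the one before it is completed fails the run):
1. the power supply sits on the rail between the brackets, fully down and level, its step towards the lock (x of psu_step in the frame of cradle between 0.023 and 0.033 m and y of psu_step in the frame of cradle between -0.0075 and 0.0075 m and z of psu in the frame of cradle between 0.0075 and 0.013 m and angle between psu's own z axis and vertical below 0.07 rad and angle between the x axis of psu and the x axis of cradle, either way round below 0.13 rad), for 0.2 s.
2. the lock is at its end stop, over the step of the seated module (all of step 1 and value of joint lock above 0.052 m), for 0.2 s.
At the end, for the whole second after the job is handed in: Module on the rail, step at the lock: step centre within 5 mm (cradle x) and 7.5 mm (y) of its seated place, underside 7.5 to 13 mm above the cradle origin, tilt under 0.07 rad, yaw within 0.13 rad of the cradle, at rest; lock joint over 0.052 (all of step 2 and linear speed of psu below 0.02 m/s); the robot touches nothing.
It fails at once if the power supply is rammed into the cradle (over 100 N) (contact force between psu and cradle above 100 N).
It fails at once if the power supply is let fall onto the cradle (falls free over it, faster than 0.55 m/s: a drop of over 15 mm) (horizontal distance between psu and seat below 0.05 m and contact force between the fingers and psu below 0.1 N and linear speed of psu above 0.55 m/s).
It fails at once if the relay is moved more than 25 mm (distance of relay from where it was at the start of the episode above 0.025 m).
It fails at once if the wrench is moved more than 25 mm (distance of wrench from where it was at the start of the episode above 0.025 m).
It fails at once if the plug is moved more than 25 mm (distance of plug from where it was at the start of the episode above 0.025 m).
It also fails if it takes over 50 s, if anything falls off the work surface, if the arm or the gripper's body presses on something with over 40 N, if the wrist force passes 120 N, or if a joint passes its speed limit or range.

## Working session

There is one attempt and no reset: what is moved stays moved. The work goes in short steps, Python scripts to look and compute and a tool call to move; the robot and the scene stay as the last step left them, time stands still between calls to the robot, and variables do not carry over. Pictures are saved under pics/ and viewed, at most 10 in all, crops included, and the job is handed in when it is done.

Besides the shell and the picture viewer there is one more tool, called after "Request:" in YAML: its name, and indented under it one key for each argument. carry_out: Moves the arm, as the interface text tells. Its arguments: {"type":"object","properties":{"motion":{"type":"array"},"grip_force":{"type":"number"}},"required":["motion"]}

```bash
mkdir -p pics; ls
python3 - <<'E'
from plant import *
import cv2
for n in ("scene","top"):
    cv2.imwrite(f"pics/{n}0.png",capture(n)[:,:,::-1]); print(n,camera_info(n))
print(get_state())
E
```

```text
pics
scene {'fx': 490.05146524350073, 'fy': 490.05146524350073, 'cx': 320.46569231806194, 'cy': 198.01219583432555, 'dist_coeffs': array([-0.0722392,  0.       ,  0.       ,  0.       ,  0.       ]), 'xyz': array([1139.10326204,  156.4460909 ,  979.72358811]), 'orientation': array([-2.52624634,  0.01769596,  1.80283834])}
top {'fx': 398.77572291446944, 'fy': 398.77572291446944, 'cx': 309.0340741152294, 'cy': 207.55490198041116, 'dist_coeffs': array([-0.07363657,  0.        ,  0.        ,  0.        ,  0.        ]), 'xyz': array([ 332.95236826,   13.68566751, 1055.12428383]), 'orientation': array([-2.95543825, -0.00440995, -1.58018098])}
{'t': 0.1, 'joint_positions': array([-1.34839075e+00,  1.31102181e-01,  1.48918063e+00, -8.23611698e-07,
        1.52298293e+00, -8.54209205e-02]), 'qvel': array([ 0.00119661, -0.00126909, -0.00144671,  0.00254806,  0.00020812,
        0.00034   ]), 'joint_torque': array([ 8.33464583e-04, -5.61336851e+01, -4.93098414e+01,  7.70995463e-02,
        2.91285489e-02, -2.20610269e-05]), 'tcp_pos': array([ 181.68795856, -571.29016376,  217.67683278]), 'tcp_rot': array([-3.13992560e+00, -1.41922605e-04,  3.07826417e-01]), 'contact_force': array([-0.34232259, -0.20483476,  0.11318344]), 'torque': array([-0.01845831,  0.00441548,  0.0208481 ]), 'gripper_force': 0.0, 'width': 92.6333999781984}
```

View pics/scene0.png

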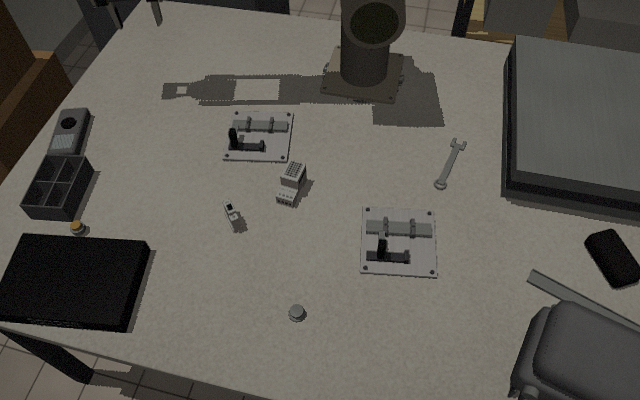

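View pics/top0.png

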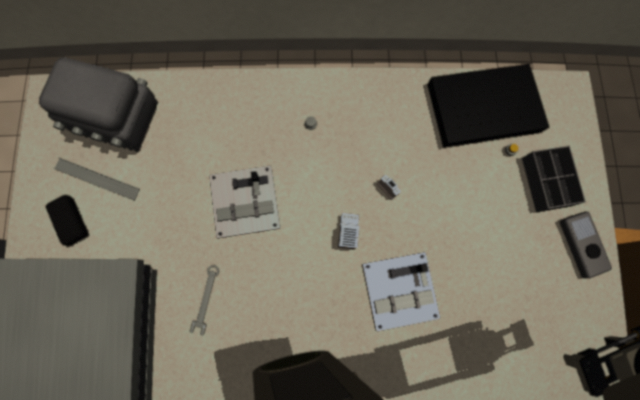

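Two look-alike cradles: A at top (245,202)/scene (398,242), and B at top (400,290)/scene (258,136). In the top view the arm at y=-571 is on the right, so robot-left (+y) is image-left. A is therefore the one meant. I'll confirm it with enlarged crops.

```bash
cat > h.py <<'E'
import numpy as np, cv2
from scipy.spatial.transform import Rotation as R
from plant import *
def cam(n):
    c=camera_info(n); K=np.array([[c['fx'],0,c['cx']],[0,c['fy'],c['cy']],[0,0,1]])
    return K,np.array(c['dist_coeffs']),R.from_euler('xyz',c['orientation']).as_matrix(),np.array(c['xyz'])
def proj(n,P):
    K,d,Rc,t=cam(n); r=cv2.Rodrigues(Rc.T)[0]
    return cv2.projectPoints(np.asarray(P,float).reshape(-1,1,3),r,-Rc.T@t,K,d)[0].reshape(-1,2)
def back(n,uv,z):
    K,d,Rc,t=cam(n); p=cv2.undistortPoints(np.asarray(uv,float).reshape(-1,1,2),K,d).reshape(-1,2)
    v=np.c_[p,np.ones(len(p))]@Rc.T
    return t+v*((z-t[2])/v[:,2])[:,None]
def world(o,P):  # o=x,y,yaw,(z)
    P=np.asarray(P,float); c,s=np.cos(o[2]),np.sin(o[2])
    return np.c_[o[0]+c*P[:,0]-s*P[:,1],o[1]+s*P[:,0]+c*P[:,1],P[:,2]+(o[3] if len(o)>3 else 0)]
def crop(img,x,y,w,h,s):
    return cv2.resize(img[y:y+h,x:x+w],None,fx=s,fy=s,interpolation=cv2.INTER_CUBIC)
E
python3 - <<'E'
from h import *
t=cv2.imread('pics/top0.png');s=cv2.imread('pics/scene0.png')
cv2.imwrite('pics/cr.png',np.hstack([crop(t,205,162,80,80,5),crop(s,358,202,80,80,5)]))
cv2.imwrite('pics/psu.png',np.hstack([crop(t,324,206,50,50,8),crop(s,267,156,50,50,8)]))
print(back('top',[[245,202],[400,290],[348,230],[390,186],[311,123],[205,300]],10))
E
```

```text
[[ 5.46334390e+02  1.78513186e+02  1.00000000e+01]
 [ 3.10683661e+02 -2.26070532e+02  1.00000000e+01]
 [ 4.68502369e+02 -9.51709371e+01  1.00000000e+01]
 [ 5.87207700e+02 -2.12398871e+02  1.00000000e+01]
 [ 7.69528336e+02 -5.01274601e-01  1.00000000e+01]
 [ 2.89805332e+02  2.77385295e+02  1.00000000e+01]]
```

View pics/cr.png

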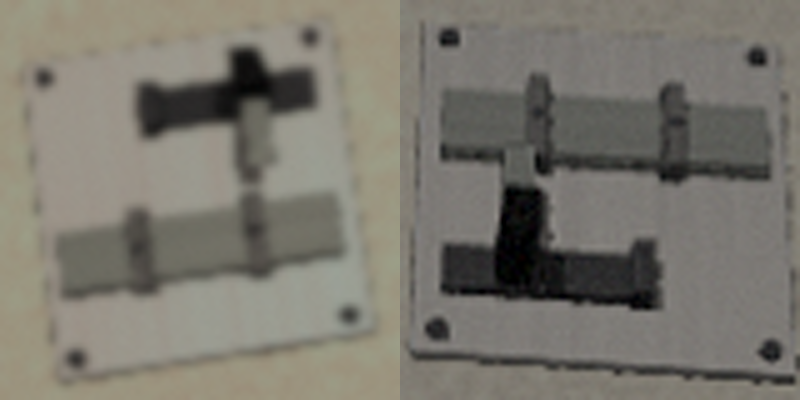

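View pics/psu.png

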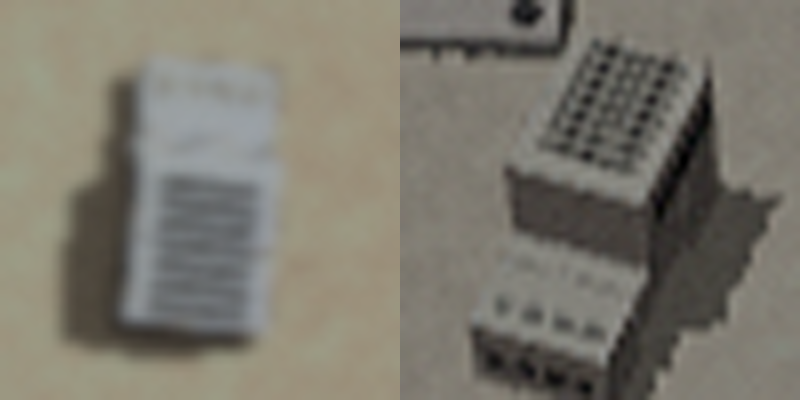

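The crops show cradle A with its lock grip (top ~(254,176)) on the far side, at the open end. The PSU is at top (348,230), with its vented tall part near the robot and its step pointing away. Next I fit both poses from the clicked corners.

```bash
cat > fit.py <<'E'
from h import *
from scipy.optimize import least_squares
def fit(obs,x0):
    f=lambda o: np.concatenate([(proj(n,world(o,P))-uv).ravel() for n,P,uv in obs])
    r=least_squares(f,x0,loss='soft_l1'); return r.x,f(r.x).reshape(-1,2)
def px(c,off,s,dx=0): return (np.array(c,float)-[dx,0]+.5)/s-.5+off
E
python3 - <<'E'
from fit import *
C=[('top',[(115,85,10),(115,-85,10),(-60,-85,10),(-60,85,10)],px([(25,68),(328,15),(373,328),(60,380)],(205,162),5)),
   ('scene',[(-60,-85,10),(115,-85,10),(115,85,10)],px([(422,20),(412,350),(795,378)],(358,202),5,400))]
P=[('top',[(-45,22.5,64),(-45,-22.5,64),(45,22.5,30),(45,-22.5,30)],px([(122,325),(268,330),(145,62),(278,68)],(324,206),8)),
   ('scene',[(-45,-22.5,64),(-45,22.5,64),(10,22.5,64),(10,-22.5,64),(45,-22.5,30),(45,22.5,30)],px([(597,38),(710,62),(650,207),(508,168),(475,328),(603,365)],(267,156),8,400))]
for nm,ob,x0 in (('cradle',C,(530,180,.1)),('psu',P,(470,-95,0))):
    for sub in (ob,ob[:1],ob[1:]):
        o,r=fit(sub,x0); print(nm,np.round(o,3),'maxres',np.round(np.abs(r).max(0),2))
# overlay check
t=cv2.imread('pics/top0.png');s=cv2.imread('pics/scene0.png')
oc=fit(C,(530,180,.1))[0];op=fit(P,(470,-95,0))[0]
# lock grip top from scene/top dark spots
def box(x0,x1,y0,y1,z): return [(x0,y0,z),(x1,y0,z),(x1,y1,z),(x0,y1,z)]
def draw(img,n,o,b,off,sc,col):
    q=(proj(n,world(o,b))+.5-off)*sc-.5
    cv2.polylines(img,[np.round(q).astype(int)],True,col,1)
a=[crop(t,205,162,80,80,5),crop(s,358,202,80,80,5),crop(t,324,206,50,50,8),crop(s,267,156,50,50,8)]
for k,(n,off) in enumerate((('top',(205,162)),('scene',(358,202)))):
    off=np.array(off)
    for b in (box(-60,115,-85,85,10),box(-16,16,-25.5,25.5,20),box(-22,22,25.5,33,28)): draw(a[k],n,oc,b,off,5,(0,0,255))
    for j in (0,15): draw(a[k],n,oc,box(65,87,j-63,j-47,73.5),off,5,(0,255,0) if j else (255,0,0))
for k,(n,off) in enumerate((('top',(324,206)),('scene',(267,156)))):
    for b in (box(-45,10,-22.5,22.5,64),box(10,45,-22.5,22.5,30)): draw(a[2+k],n,op,b,np.array(off),8,(0,0,255))
m=np.vstack([np.hstack(a[:2]),np.hstack(a[2:])]); cv2.imwrite('pics/ov.png',cv2.resize(m,(600,600),interpolation=cv2.INTER_AREA))
E
```

```text
cradle [5.23215e+02 1.77624e+02 1.50000e-01] maxres [0.75 0.93]
cradle [5.22976e+02 1.77617e+02 1.55000e-01] maxres [0.92 0.66]
cradle [5.23635e+02 1.77763e+02 1.44000e-01] maxres [0.9  0.31]
psu [ 4.6509e+02 -9.3166e+01 -1.1300e-01] maxres [2.68 0.92]
psu [ 4.6445e+02 -9.3843e+01 -1.1100e-01] maxres [0.51 0.76]
psu [ 4.65667e+02 -9.23350e+01 -1.27000e-01] maxres [2.12 1.14]
```

View pics/ov.png

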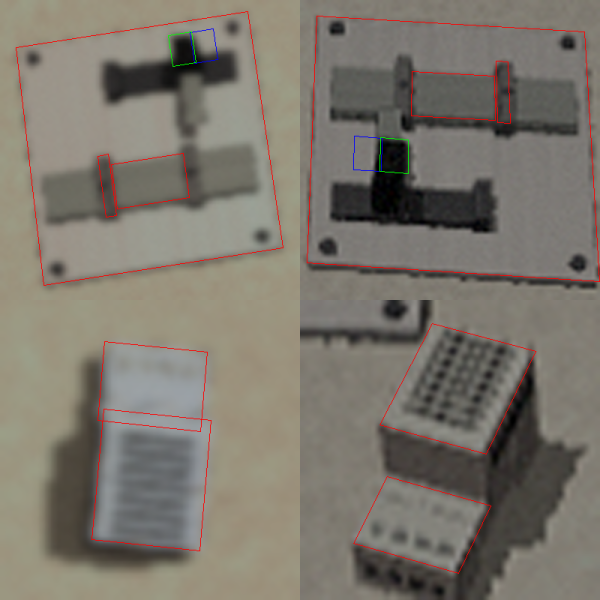

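The fits agree between cameras to about 1 mm. The lock sits near joint value 15 mm (green outline), and cradle A is confirmed. Now a helper to work out the moves.

```bash
cat > go.py <<'E'
import sys
from h import *
CR=(523.2,177.6,.150); PS=(465.1,-93.2,-.113)
def go(p,yaw):
    s=get_state(); Rt=R.from_euler('xyz',s['tcp_rot']).as_matrix()
    d=Rt.T@(np.array(p)-s['tcp_pos'])/150; dy=-(yaw-s['tcp_rot'][2]); dy=(dy+np.pi)%(2*np.pi)-np.pi
    print('t',round(s['t'],2),'tcp',np.round(s['tcp_pos'],1),'rot',np.round(s['tcp_rot'],3),'F',np.round(s['contact_force'],1),'w',round(s['width'],1),'gf',round(s['gripper_force'],1))
    print('target',np.round(p,1),'shift',np.round(d,4),'turn',round(dy/np.pi,4))
if __name__=='__main__':
    o={'c':CR,'p':PS}[sys.argv[1]]; x,y,z=map(float,sys.argv[2:5]); go(world(o,[(x,y,z)])[0],o[2])
E
python3 go.py p -14 0 150
```

```text
t 0.1 tcp [ 181.7 -571.3  217.7] rot [-3.14  -0.     0.308] F [-0.3 -0.2  0.1] w 92.6 gf 0.0
target [451.2 -91.6 150. ] shift [ 2.6811 -2.5024  0.4557] turn 0.134
```

Request:
carry_out:
  motion:
    - [1,0.2,-0.18,0,0]
    - [1,0.4,-0.36,0,0]
    - [1,0.6,-0.55,0,0]
    - [1,0.75,-0.7,0,0]
    - [1,0.9,-0.84,0,0]
    - [1,0.9,-0.84,0,0]

```text
t: 0.6
tcp_pos: [274.5, -406.6, 218.3]
tcp_rot: [-3.14, -0.001, 0.311]
contact_force: [0.3, 0.4, 0.9]
width: 92.8
gripper_force: 0.0
```

Request:
carry_out:
  motion:
    - [1,0.2,-0.18,0,0]
    - [1,0.4,-0.36,0,0]
    - [1,0.6,-0.55,0,0]
    - [1,0.75,-0.7,0,0]
    - [1,0.9,-0.84,0,0]
    - [1,0.9,-0.84,0,0]

```text
t: 1.1
tcp_pos: [364.6, -246.0, 218.5]
tcp_rot: [-3.14, -0.001, 0.312]
contact_force: [-0.3, 0.6, -0.9]
width: 93.1
gripper_force: 0.0
```

Request:
carry_out:
  motion:
    - [1,0.2,-0.18,0,0.02]
    - [1,0.4,-0.36,0.1,0.05]
    - [1,0.6,-0.55,0.2,0.08]
    - [1,0.75,-0.7,0.3,0.11]
    - [1,0.88,-0.82,0.3,0.134]
    - [1,0.88,-0.82,0.3,0.134]
    - [1,0.88,-0.82,0.3,0.134]

```text
t: 1.68
tcp_pos: [451.3, -92.2, 173.1]
tcp_rot: [3.141, 0.001, -0.109]
contact_force: [-0.2, -1.2, 0.1]
width: 92.9
gripper_force: 0.0
```

```bash
python3 go.py p -14 0 28
```

```text
t 1.68 tcp [451.3 -92.2 173.1] rot [ 3.141e+00  1.000e-03 -1.090e-01] F [-0.2 -1.2  0.1] w 92.9 gf 0.0
target [451.2 -91.6  28. ] shift [ 2.000e-04 -4.100e-03  9.673e-01] turn 0.0011
```

Request:
carry_out:
  motion:
    - [1,0,0,0.2,0]
    - [1,0,-0.002,0.4,0.001]
    - [1,0,-0.004,0.6,0.001]
    - [1,0,-0.004,0.75,0.001]
    - [1,0,-0.004,0.88,0.001]
    - [1,0,-0.004,0.967,0.001]
    - [1,0,-0.004,0.967,0.001]
    - [1,0,-0.004,0.967,0.001]

```text
t: 2.35
tcp_pos: [450.6, -93.3, 28.4]
tcp_rot: [3.141, 0.001, -0.117]
contact_force: [0.2, 0.9, 0.4]
width: 93.3
gripper_force: 0.0
```

Request:
carry_out:
  motion:
    - [-1,0,0,0,0]
    - [-1,0,0,0,0]
    - [-1,0,0,0,0]
    - [-1,0,0,0,0]
    - [-1,0,0,0,0]
    - [-1,0,0,0,0]
    - [-1,0,0,0,0]
    - [-1,0,0,0,0]
    - [-1,0,0,0,0]
    - [-1,0,0,0,0]
  grip_force: 30

```text
t: 3.18
tcp_pos: [451.4, -92.0, 28.7]
tcp_rot: [-3.142, -0.0, -0.116]
contact_force: [-0.6, 0.8, 1.4]
width: 44.8
gripper_force: 30.0
```

Request:
carry_out:
  motion:
    - [-1,0,0,-0.1,0]
    - [-1,0,0,-0.25,0]
    - [-1,0,0,-0.45,0]
    - [-1,0,0,-0.65,0]
    - [-1,0,0,-0.8,0]
    - [-1,0,0,-0.85,0]
    - [-1,0,0,-0.85,0]

```text
t: 3.77
tcp_pos: [452.7, -92.5, 158.0]
tcp_rot: [3.141, -0.004, -0.116]
contact_force: [0.3, 0.5, -2.1]
width: 44.7
gripper_force: 30.0
```

```bash
python3 go.py c -14 0 140
```

```text
t 3.77 tcp [452.7 -92.5 158. ] rot [ 3.141 -0.004 -0.116] F [ 0.3  0.5 -2.1] w 44.7 gf 30.0
target [509.4 175.5 140. ] shift [ 0.1673 -1.8184  0.1191] turn -0.0848
```

Request:
carry_out:
  motion:
    - [-1,0.01,-0.1,0,0]
    - [-1,0.03,-0.3,0,-0.01]
    - [-1,0.05,-0.5,0,-0.02]
    - [-1,0.07,-0.7,0,-0.03]
    - [-1,0.09,-0.85,0,-0.04]
    - [-1,0.09,-0.95,0,-0.04]
    - [-1,0.09,-0.95,0,-0.04]

```text
t: 4.35
tcp_pos: [479.9, 50.6, 153.1]
tcp_rot: [-3.14, 0.004, 0.012]
contact_force: [-0.4, -0.8, -2.6]
width: 45.2
gripper_force: 30.0
```

```bash
python3 go.py c -14 0 140
```

```text
t 4.35 tcp [479.9  50.6 153.1] rot [-3.14   0.004  0.012] F [-0.4 -0.8 -2.6] w 45.2 gf 30.0
target [509.4 175.5 140. ] shift [ 0.2068 -0.83    0.0876] turn -0.0439
```

Request:
carry_out:
  motion:
    - [-1,0.02,-0.1,0,0]
    - [-1,0.06,-0.25,0,-0.01]
    - [-1,0.1,-0.45,0,-0.02]
    - [-1,0.15,-0.6,0,-0.03]
    - [-1,0.18,-0.75,0.05,-0.04]
    - [-1,0.207,-0.83,0.085,-0.044]
    - [-1,0.207,-0.83,0.085,-0.044]
    - [-1,0.207,-0.83,0.085,-0.044]
    - [-1,0.207,-0.83,0.085,-0.044]

```text
t: 5.1
tcp_pos: [510.6, 171.5, 142.4]
tcp_rot: [3.141, 0.002, 0.146]
contact_force: [-0.3, 0.2, -3.1]
width: 44.8
gripper_force: 30.0
```

```bash
python3 go.py c -14 0 75
```

```text
t 5.1 tcp [510.6 171.5 142.4] rot [3.141e+00 2.000e-03 1.460e-01] F [-0.3  0.2 -3.1] w 44.8 gf 30.0
target [509.4 175.5  75. ] shift [-0.0034 -0.0282  0.4491] turn -0.0011
```

Request:
carry_out:
  motion:
    - [-1,-0.003,-0.028,0.05,-0.001]
    - [-1,-0.003,-0.028,0.15,-0.001]
    - [-1,-0.003,-0.028,0.25,-0.001]
    - [-1,-0.003,-0.028,0.35,-0.001]
    - [-1,-0.003,-0.028,0.449,-0.001]
    - [-1,-0.003,-0.028,0.449,-0.001]
    - [-1,-0.003,-0.028,0.449,-0.001]

```text
t: 5.68
tcp_pos: [509.1, 176.0, 75.1]
tcp_rot: [3.141, 0.002, 0.15]
contact_force: [-0.4, 0.7, -2.6]
width: 44.7
gripper_force: 30.0
```

```bash
python3 go.py c -14 0 37
python3 - <<'E'
from h import *
im=[capture(n)[:,:,::-1].copy() for n in('top','scene')]
for n,i in zip(('top','scene'),im): cv2.imwrite(f'pics/{n}1.png',i)
s=get_state(); p=s['tcp_pos'];y=s['tcp_rot'][2]; print(p,y)
o=(p[0]+14*np.cos(y),p[1]+14*np.sin(y),y,p[2]-27.7)
def box(x0,x1,y0,y1,z): return [(x0,y0,z),(x1,y0,z),(x1,y1,z),(x0,y1,z)]
CR=(523.2,177.6,.150)
tiles=[]
for n,i,off in (('top',im[0],(205,160)),('scene',im[1],(350,172))):
    a=crop(i,*off,66,90,6)
    for o_,b,c in ((o,box(-45,10,-22.5,22.5,64),(0,0,255)),(o,box(10,45,-22.5,22.5,30),(0,0,255)),(CR,box(-60,115,-85,85,10),(0,255,0)),(CR,box(-22,22,25.5,33,28),(0,255,0)),(CR,box(-22,22,-33,-25.5,28),(0,255,0)),(CR,box(65,87,-48,-32,73.5),(255,0,0))):
        q=(proj(n,world(o_,b))+.5-off)*6-.5; cv2.polylines(a,[np.round(q).astype(int)],True,c,1)
    tiles.append(a)
cv2.imwrite('pics/hold.png',np.hstack(tiles))
E
```

```text
t 5.68 tcp [509.1 176.   75.1] rot [3.141e+00 2.000e-03 1.500e-01] F [-0.4  0.7 -2.6] w 44.7 gf 30.0
target [509.4 175.5  37. ] shift [0.0015 0.0033 0.2539] turn -0.0001
[510.79209157 176.57237258  77.02297162] 0.1499806913871553
```

View pics/hold.png

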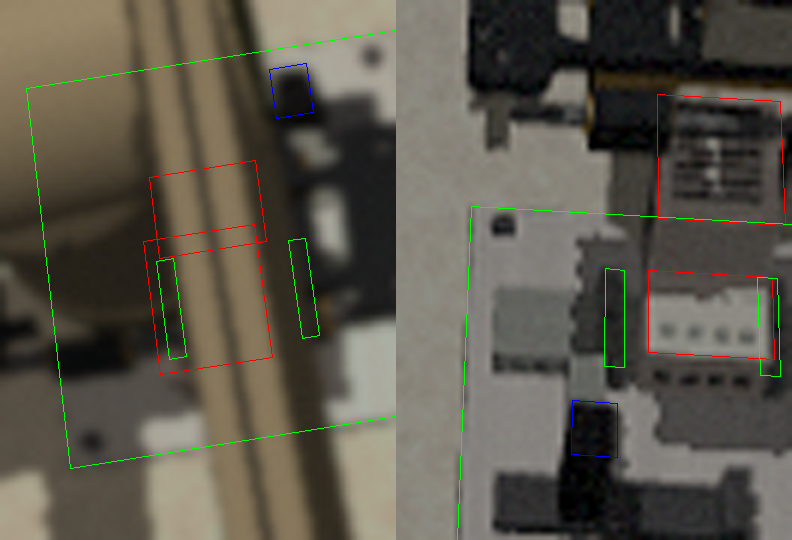

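The scene view shows the held module's step at scene ~(403,225), matching the predicted outline to within about 1 px. The module sits between the brackets. State readings scatter by about 1 mm, so I'll average them before lowering.

```bash
cat > avg.py <<'E'
import sys
from go import *
o={'c':CR,'p':PS}[sys.argv[1]]; x,y,z=map(float,sys.argv[2:5]); T=world(o,[(x,y,z)])[0]
S=[]
for i in range(int(sys.argv[5]) if len(sys.argv)>5 else 12):
    capture('top'); S.append(get_state())
p=np.mean([s['tcp_pos'] for s in S],0); yaw=np.mean([s['tcp_rot'][2] for s in S]); F=np.mean([s['contact_force'] for s in S],0)
d=R.from_euler('xyz',[np.pi,0,yaw]).as_matrix().T@(T-p)/150
print('t',round(S[-1]['t'],2),'p',np.round(p,2),'sd',np.round(np.std([s['tcp_pos'] for s in S],0),2),'yaw',round(yaw,4),'F',np.round(F,2),'w',round(S[-1]['width'],1))
print('shift',np.round(d,4),'turn',round((yaw-o[2])/np.pi,4))
E
python3 avg.py c -14 0 37
```

```text
t 6.38 p [510.59 176.88  76.67] sd [0.39 0.05 0.53] yaw 0.1507 F [ 0.24  0.06 -2.61] w 45.0
shift [-0.0095  0.0078  0.2645] turn 0.0002
```

Request:
carry_out:
  motion:
    - [-1,-0.005,0.004,0.03,0]
    - [-1,-0.0095,0.008,0.06,0]
    - [-1,-0.0095,0.008,0.09,0]
    - [-1,-0.0095,0.008,0.12,0]
    - [-1,-0.0095,0.008,0.14,0]
    - [-1,-0.0095,0.008,0.16,0]
    - [-1,-0.0095,0.008,0.175,0]
    - [-1,-0.0095,0.008,0.175,0]

```text
t: 7.05
tcp_pos: [508.5, 175.3, 49.1]
tcp_rot: [3.142, 0.001, 0.151]
contact_force: [1.2, 0.2, -2.7]
width: 44.8
gripper_force: 30.0
```

```bash
python3 avg.py c -14 0 37 8
```

```text
t 7.45 p [509.05 175.45  49.9 ] sd [0.16 0.03 0.21] yaw 0.1507 F [-0.08 -0.16 -2.77] w 45.0
shift [ 0.0021 -0.0001  0.086 ] turn 0.0002
```

Request:
carry_out:
  motion:
    - [-1,0.002,0,0.01,0]
    - [-1,0.002,0,0.02,0]
    - [-1,0.002,0,0.03,0]
    - [-1,0.002,0,0.04,0]
    - [-1,0.002,0,0.05,0]
    - [-1,0.002,0,0.06,0]
    - [-1,0.002,0,0.06,0]

```text
t: 8.03
tcp_pos: [508.9, 175.4, 40.2]
tcp_rot: [3.142, 0.001, 0.151]
contact_force: [0.1, -0.3, -2.5]
width: 45.4
gripper_force: 30.0
```

```bash
python3 avg.py c -14 0 37 6
```

```text
t 8.33 p [509.19 175.45  40.71] sd [0.11 0.03 0.14] yaw 0.1507 F [-0.03  0.01 -2.85] w 44.7
shift [ 0.0012 -0.0002  0.0247] turn 0.0002
```

The feet have passed the rail without any contact. Lowering the last few millimetres.

Request:
carry_out:
  motion:
    - [-1,0,0,0.004,0]
    - [-1,0,0,0.008,0]
    - [-1,0,0,0.012,0]
    - [-1,0,0,0.016,0]
    - [-1,0,0,0.02,0]
    - [-1,0,0,0.02,0]
    - [-1,0,0,0.02,0]

```text
t: 8.92
tcp_pos: [509.3, 175.5, 38.6]
tcp_rot: [3.142, 0.0, 0.151]
contact_force: [-5.4, -1.3, 6.5]
width: 45.2
gripper_force: 30.0
```

```bash
python3 avg.py c -14 0 37 6
```

```text
t 9.22 p [509.29 175.47  38.65] sd [0.01 0.01 0.01] yaw 0.1508 F [-4.92 -1.13  6.71] w 45.1
shift [ 0.0005 -0.0002  0.011 ] turn 0.0002
```

Contact came at TCP z 38.65, so the underside is at about 10 mm and the module is seated. Releasing.

Request:
carry_out:
  motion:
    - [-0.02,0,0,0,0]
    - [0.1,0,0,0,0]
    - [0.3,0,0,0,0]
    - [0.5,0,0,0,0]
    - [0.5,0,0,0,0]
    - [0.5,0,0,0,0]
    - [0.5,0,0,0,0]
    - [0.5,0,0,0,0]

```text
t: 9.88
tcp_pos: [509.2, 175.5, 37.7]
tcp_rot: [-3.142, 0.0, 0.151]
contact_force: [0.0, 0.0, 1.0]
width: 70.1
gripper_force: 0.0
```

Request:
carry_out:
  motion:
    - [0.5,0,0,-0.05,0]
    - [0.5,0,0,-0.15,0]
    - [0.5,0,0,-0.3,0]
    - [0.5,0,0,-0.5,0]
    - [0.5,0,0,-0.7,0]
    - [0.5,0,0,-0.8,0]
    - [0.5,0,0,-0.8,0]

```text
t: 10.47
tcp_pos: [512.1, 176.2, 163.5]
tcp_rot: [-3.141, -0.008, 0.151]
contact_force: [-0.1, -0.0, 1.5]
width: 69.7
gripper_force: 0.0
```

Request:
carry_out:
  motion:
    - [0.5,-0.1,0,0,0]
    - [0.5,-0.3,0,0,0]
    - [0.5,-0.5,0,0,0]
    - [0.5,-0.7,0,0,0]
    - [0.5,-0.7,0,0,0]

```text
t: 10.88
tcp_pos: [400.0, 158.9, 155.4]
tcp_rot: [3.141, 0.005, 0.151]
contact_force: [0.3, -1.0, 0.1]
width: 69.7
gripper_force: 0.0
```

```bash
python3 - <<'E'
from h import *
im=[capture(n)[:,:,::-1].copy() for n in('top','scene')]
def box(x0,x1,y0,y1,z): return [(x0,y0,z),(x1,y0,z),(x1,y1,z),(x0,y1,z)]
CR=(523.2,177.6,.150)
tiles=[]
for n,i,off in (('top',im[0],(205,160)),('scene',im[1],(358,192))):
    a=crop(i,*off,66,80,6)
    for b,c in ((box(-45,10,-22.5,22.5,74),(0,0,255)),(box(10,45,-22.5,22.5,40),(0,0,255)),(box(65,87,-48,-32,73.5),(255,0,0))):
        q=(proj(n,world(CR,b))+.5-off)*6-.5; cv2.polylines(a,[np.round(q).astype(int)],True,c,1)
    tiles.append(a)
cv2.imwrite('pics/seat.png',np.hstack(tiles))
E
python3 avg.py c 76 -40 140 4
```

```text
t 11.18 p [406.03 159.77 157.8 ] sd [0.28 0.03 0.09] yaw 0.1507 F [0.5  0.04 0.24] w 69.7
shift [1.2966 0.2667 0.1187] turn 0.0002
```

View pics/seat.png

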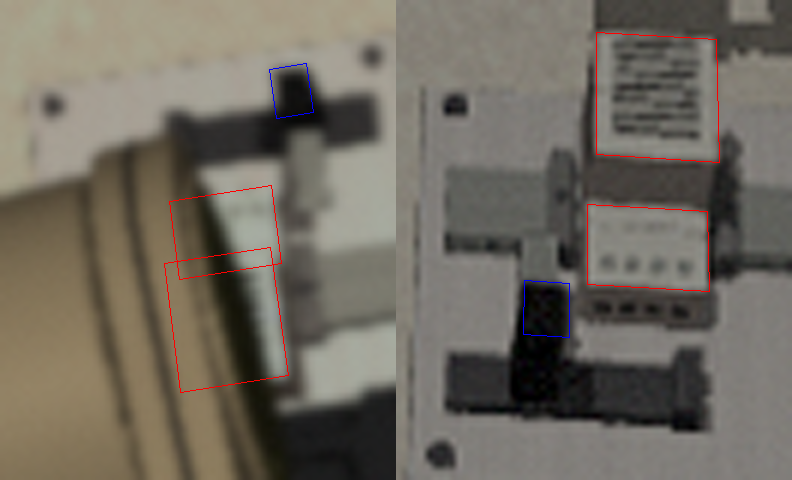

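The module is seated: its outline in the scene view matches the ideal seated pose at step ~(466,233), to within a pixel. The lock grip is where I estimated it (~15 mm). Next I grasp the grip along y.

Request:
carry_out:
  motion:
    - [0.5,0.15,0.03,0,0]
    - [0.5,0.35,0.07,0,0]
    - [0.5,0.55,0.1,0,0]
    - [0.5,0.75,0.15,0,0]
    - [0.5,0.85,0.2,0,0]
    - [0.5,0.85,0.267,0,0]
    - [0.5,0.85,0.267,0,0]

```text
t: 11.77
tcp_pos: [538.1, 137.6, 156.8]
tcp_rot: [3.141, 0.002, 0.149]
contact_force: [-1.0, -1.1, -0.2]
width: 69.8
gripper_force: 0.0
```

Request:
carry_out:
  motion:
    - [0.5,0.1,0,0,0]
    - [0.5,0.3,0,0,0]
    - [0.5,0.447,0,0.1,0]
    - [0.5,0.447,0,0.118,0]
    - [0.5,0.447,0,0.118,0]
    - [0.5,0.447,0,0.118,0]
    - [0.5,0.447,0,0.118,0]

```text
t: 12.35
tcp_pos: [603.0, 149.4, 140.8]
tcp_rot: [-3.141, -0.0, 0.151]
contact_force: [-1.0, 0.4, 0.4]
width: 69.9
gripper_force: 0.0
```

```bash
python3 avg.py c 76 -40 48 8
```

```text
t 12.75 p [603.61 149.38 140.94] sd [0.17 0.04 0.3 ] yaw 0.1508 F [-0.14  0.06 -0.1 ] w 69.9
shift [4.700e-03 6.000e-04 6.196e-01] turn 0.0003
```

Request:
carry_out:
  motion:
    - [0.5,0.005,0,0.1,0]
    - [0.5,0.005,0,0.25,0]
    - [0.5,0.005,0,0.4,0]
    - [0.5,0.005,0,0.52,0]
    - [0.5,0.005,0,0.6,0]
    - [0.5,0.005,0,0.62,0]
    - [0.5,0.005,0,0.62,0]
    - [0.5,0.005,0,0.62,0]

```text
t: 13.42
tcp_pos: [605.2, 149.6, 48.1]
tcp_rot: [-3.142, -0.001, 0.151]
contact_force: [-0.6, -0.4, 0.3]
width: 69.6
gripper_force: 0.0
```

Request:
carry_out:
  motion:
    - [-1,0,0,0,0]
    - [-1,0,0,0,0]
    - [-1,0,0,0,0]
    - [-1,0,0,0,0]
    - [-1,0,0,0,0]
    - [-1,0,0,0,0]
    - [-1,0,0,0,0]
    - [-1,0,0,0,0]
    - [-1,0,0,0,0]
    - [-1,0,0,0,0]
    - [-1,0,0,0,0]
  grip_force: 12

```text
t: 14.33
tcp_pos: [604.5, 149.3, 47.0]
tcp_rot: [3.142, 0.0, 0.151]
contact_force: [-1.1, -0.6, 0.8]
width: 15.6
gripper_force: 12.0
```

```bash
python3 avg.py c 76 0 48 5
```

```text
t 14.58 p [604.46 149.36  47.  ] sd [0.01 0.01 0.01] yaw 0.1507 F [ 0.   -0.38  0.06] w 15.7
shift [-0.0007 -0.2671 -0.0066] turn 0.0002
```

Request:
carry_out:
  motion:
    - [-1,0,-0.03,0,0]
    - [-1,0,-0.06,0,0]
    - [-1,0,-0.09,0,0]
    - [-1,0,-0.12,0,0]
    - [-1,0,-0.15,0,0]
    - [-1,0,-0.18,0,0]
    - [-1,0,-0.21,0,0]
    - [-1,0,-0.235,0,0]
    - [-1,0,-0.25,0,0]
    - [-1,0,-0.26,0,0]
    - [-1,0,-0.267,0,0]
    - [-1,0,-0.267,0,0]

```text
t: 15.58
tcp_pos: [598.5, 189.3, 47.0]
tcp_rot: [-3.141, -0.0, 0.151]
contact_force: [1.3, 0.1, -2.0]
width: 16.1
gripper_force: 12.0
```

```bash
python3 avg.py c 76 0 48 4
```

```text
t 15.78 p [598.48 189.28  46.99] sd [0.02 0.01 0.02] yaw 0.1507 F [ 2.06  1.68 -2.73] w 15.7
shift [-0.0012  0.002  -0.0067] turn 0.0002
```

Request:
carry_out:
  motion:
    - [-1,0,-0.005,0,0]
    - [-1,0,-0.01,0,0]
    - [-1,0,-0.015,0,0]
    - [-1,0,-0.02,0,0]
    - [-1,0,-0.02,0,0]
    - [-1,0,-0.02,0,0]

```text
t: 16.28
tcp_pos: [598.4, 189.9, 47.0]
tcp_rot: [3.139, 0.0, 0.15]
contact_force: [3.2, -7.6, -2.1]
width: 16.3
gripper_force: 12.0
```

```bash
python3 avg.py c 76 0 48 4
```

```text
t 16.48 p [598.41 189.93  47.01] sd [0.02 0.01 0.03] yaw 0.15 F [ 2.99 -8.23 -1.86] w 15.9
shift [-0.0014  0.0064 -0.0066] turn -0.0
```

The grip is at its end stop: 8 N of reaction, with only 0.65 mm of the 3 mm commanded. Letting go and retreating.

Request:
carry_out:
  motion:
    - [-0.5,0,0,0,0]
    - [-0.3,0,0,0,0]
    - [-0.1,0,0,0,0]
    - [-0.1,0,0,0,0]
    - [-0.1,0,0,0,0]
    - [-0.1,0,0,0,0]

```text
t: 16.98
tcp_pos: [597.9, 192.2, 47.1]
tcp_rot: [-3.141, 0.0, 0.151]
contact_force: [-0.3, 0.6, 0.4]
width: 41.5
gripper_force: 0.0
```

Request:
carry_out:
  motion:
    - [-0.1,0,0.02,-0.05,0]
    - [-0.1,0,0.02,-0.15,0]
    - [-0.1,0,0.02,-0.3,0]
    - [-0.1,0,0.02,-0.5,0]
    - [-0.1,0,0.02,-0.7,0]
    - [-0.1,0,0.02,-0.9,0]
    - [-0.1,0,0.02,-0.9,0]

```text
t: 17.57
tcp_pos: [602.2, 189.7, 191.1]
tcp_rot: [-3.141, -0.012, 0.151]
contact_force: [0.9, 0.6, 2.9]
width: 42.2
gripper_force: 0.0
```

Request:
carry_out:
  motion:
    - [-0.1,0,0.2,0,0]
    - [-0.1,0,0.4,0,0]
    - [-0.1,0,0.6,0,0]
    - [-0.1,0,0.8,0,0]
    - [-0.1,0,0.95,0,0]
    - [-0.1,0,0.95,0,0]

```text
t: 18.07
tcp_pos: [620.4, 43.6, 182.6]
tcp_rot: [3.14, -0.001, 0.147]
contact_force: [-0.4, 1.3, 0.9]
width: 41.8
gripper_force: 0.0
```

Run:
```python
from h import *
im=[capture(n)[:,:,::-1].copy() for n in('top','scene')]
def box(x0,x1,y0,y1,z): return [(x0,y0,z),(x1,y0,z),(x1,y1,z),(x0,y1,z)]
CR=(523.2,177.6,.150)
tiles=[]
for n,i,off in (('top',im[0],(205,160)),('scene',im[1],(370,192))):
    a=crop(i,*off,66,80,6)
    for b,c in ((box(-45,10,-22.5,22.5,74),(0,0,255)),(box(10,45,-22.5,22.5,40),(0,0,255)),(box(65,87,-8,8,73.5),(255,0,0))):
        q=(proj(n,world(CR,b))+.5-off)*6-.5; cv2.polylines(a,[np.round(q).astype(int)],True,c,1)
    tiles.append(a)
cv2.imwrite('pics/end.png',np.hstack(tiles)); print(get_state()['contact_force'])
```

```text
[0.31902498 0.19187979 0.46229845]
```

View pics/end.png

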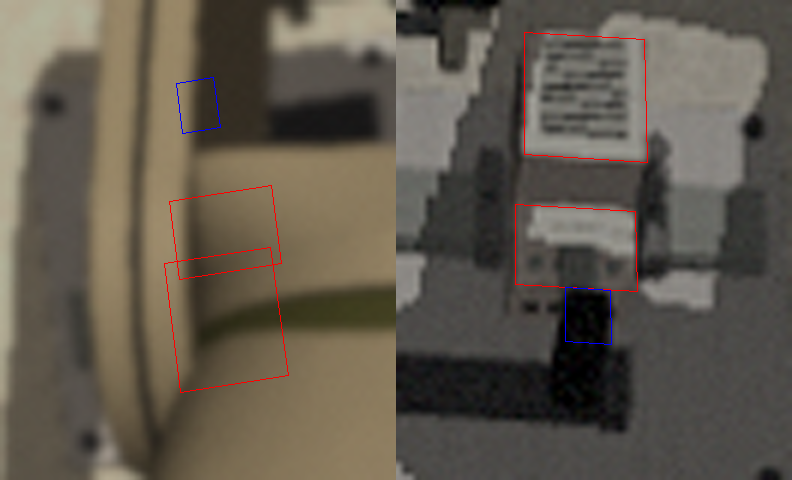

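The scene view shows the grip at the home position (blue outline, scene ~(402,244)) and the tongue over the step. The module is still seated, and the robot is clear of everything.

```bash
python3 -c "
from plant import *
print(job_done())"
```

```text
the job is handed in; nothing more can be done
None
```

The power supply is seated on the left cradle's rail with its step at the lock, the lock is at its end stop with the tongue over the step, the robot is clear, and the job is handed in; no verdict was returned.

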